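# Gauge the gap of the sprung plate stand with the taper blade

### The arm

A 6-joint arm with a two-finger parallel gripper is mounted at the origin on a cart in front of the work surface, level with it; the furniture and walls round the work are solid. World frame = base frame: x ahead of the robot, y to its left, z up, the work surface at z = 0. Lengths are in m, angles in degrees, forces in N, time in s.
With the tool pointing down it reaches from about 0.4 to 0.825 m from the base axis. Payload 7 kg.
Tool frame: the origin (TCP) lies midway between the tips of the shut fingers; the grasp point (between the pads) lies 19 mm behind it; z points along the fingers, y is the line along which they close (so a half turn about z gives the same grasp; the last joint's range is limited). The gripper opens to 88 mm and grips with 3 to 60 N. Pads are 19 mm wide; open, the fingers measure 130 mm over their backs; the gripper's body (78 mm by 193 mm) begins 47 mm behind the grasp point.
Start: joints at [-51.962, 20.546, 0.682, 0, -70.136, -16.507], TCP at [0.248, -0.628, 0.203] pointing down, gripper open.
Joint ranges: [-176.03, 176.03], [-82.01, 121.73], [-58.28, 71.71], [-173.87, 95.51], [-174.79, -0.11], [-173.66, 173.66]. Speed limits (degrees/s): [136.94, 136.94, 172.46, 180, 180, 180].

### API

Orientations are given as a 3x3 rotation matrix whose columns are the frame's x, y, z axes.
In Python, from rig import robot gives the robot as it stands. Calls block until the motion is done:
- robot.goto(position, orientation): joint-space move of the TCP to a pose.
- robot.servo_line(position, ori=None, speed=0.15): straight line of the TCP; ori=None keeps the orientation; speed is the mean speed in m/s.
- robot.movej(angles): joint-space move.
- robot.move_gripper(opening): opening from 0.0 (shut) to 1.0 (fully open); the grip force is fixed at half the most; returns when the fingers have stopped.
- robot.dwell(seconds).
- robot.ik(position, orientation): joint angles nearest the present ones, or None.
- robot.grab_frame(name): name is "scene" or "side" or "wrist"; returns (picture, depth): 400x640x3 uint8, red, green, blue; 400x640 float32, m along the optical axis (not along the pixel's ray), 0 where there is no reading.
- robot.camera_info(name): a dict with "vfov" (degrees; the focal length in pixels is half the picture's height over the tangent of half this angle, whatever the lens; pixels are square), "cx", "cy" (the principal point, pixels), "view" (4x4, takes a point from world to camera coordinates); the wrist camera has in their place "T_tool_cam" (4x4, takes a point from camera to tool coordinates, whose origin is the TCP and whose axes are the flange's). Camera axes: x right, y down, z forward; pixel columns grow to the right and rows downward; lengths in m; the calibration is good to about 2 mm. A picture is of the moment at which its call begins: read the wrist's pose just before it. camera_info takes no time and is no camera call.
A pose or a line that the arm cannot do raises robot.Unreachable and nothing moves.
- robot.job_done(): hands the job in; it is judged then, once.
Readings, each from a call of its own:
- robot.read_t(): time.
- robot.read_qpos(): joint angles.
- robot.read_qvel(): joint speeds.
- robot.read_effort(): joint torques, N m.
- robot.read_position(): TCP position.
- robot.read_tcp_rot(): TCP orientation.
- robot.read_force(): force on the tool from outside, world axes, zero at the start.
- robot.read_ft_torque(): the same for the moment, N m.
- robot.read_grip_width(): opening from 0.0 (shut) to 1.0 (fully open).
- robot.read_finger_force(): force on a finger pad.
Only numpy, scipy, OpenCV 4.12 (cv2) and the standard library are available. Lean on these libraries where they do the work, as an engineer would, in place of code of your own. Each camera call takes 0.05 s, during which the arm holds its last target. There are 200 camera calls.

### The job

Start the gap check: press the round button on the front of the plate stand fully down and let it come up again. Then take the taper blade by its black handle out of its holder, slide it straight down between the two sprung plates until it drags snugly on both and both have just begun to give, without forcing them wide, and finish there: the program ends while you still hold the blade upright at that depth. Leave the note block, the tape roll and the label roll where they are.

Things in the scene. Friction and masses are not known exactly. Their poses are not given: they have to be found in the camera images.
- gauge: plate stand, fixed: grey base 160 x 140 x 12 mm (its x, y, z), button on its front (-x) end, two upright aluminium plates behind, each 60 mm long (x = 0 to 60 mm), 8 mm thick, tops 100 mm above the bench; between them open down to the base. Blocks 64 mm high stand outside them (y = +-53 to 67 mm). Origin: centre of underside, on the bench; x to its back, y to its left (across the gap), z up.
- start_button (a joint): travel of the round grey push button on the stand's front apron: 0 m released, 0.006 m fully down, count it as pressed from 0.005. Sprung: about 1.5 N starts it, 5 N takes it fully down.
- start_button_top (a point): centre of the button's top face (button 26 mm in diameter, in a 42 mm round black housing; its top stands 34 mm above the bench when released, 50 mm in front of the stand's middle). It is pressed straight down. Mind the drawer cabinet, 0.21 m high, on the bench to the right of the stand (y below -0.10, x above 0.48 m).
- lip_left (a point): innermost point of the left plate's rounded top edge (bead of 4 mm radius), 96 mm above the bench, halfway along the plate (30 mm behind the stand's origin along its x). Moves with the plate.
- lip_right (a point): the same point on the right plate. The distance between the two points is the gap (5.6 to 8.6 mm at rest, set anew each run, which also shifts its middle); the point halfway between them is where the blade goes in.
- plate_left (a joint): how far the left plate has been pushed outward (+y of the stand) against its springs: 0 m at rest, stop at 0.006 m. It rests with 2 N of preload and stiffens by 3 N per mm.
- plate_right (a joint): the same for the right plate, pushed outward to -y of the stand, same springs.
- blade: taper blade, loose, about 90 g, upright, tip down, in its holder's slot. Steel, 80 mm long, 20 mm wide (its x), 3 mm thick (its y) at the tip, 1 mm more per 6 mm of length. Black handle 36 wide (x) x 18 thick (y) x 36 mm high, 79 to 115 mm above the tip. Origin: middle of the tip; z up to the handle. In the gap its y goes across the gap (gauge y), either way round.
- blade_tip (a point): middle of the blade's tip (the blade's origin). Pushed down midway between the plates it first runs free, then drags: about 3 N of push when both plates are just touched, 6 to 12 N when snug with each plate 0.5 to 3 mm pushed back.
- blade_grip (a point): middle of the handle, 98 mm above the tip, where to grip it, fingers closing along the blade's y (18 mm)
- stand: the blade's holder, fixed: base 80 x 66 x 8 mm with a black block 56 x 42 mm reaching 55 mm above the bench, with a slot 21.5 x 11.5 mm (x, y) that is open upward and 47 mm deep. Origin: centre of its underside on the bench; z up. The blade stands centred in it, tip 8 mm above the bench, axes along the holder's within a degree or two; it is pulled straight up.
- note_block: bystander: pad of sticky notes, 68 x 68 x 22 mm, origin under its centre
- autoclave_tape: bystander: roll of tape lying flat, 58 mm across, 19 mm high, origin under its centre
- label_roll: bystander: white roll of labels lying flat, 69 mm across, 35 mm high, origin under its centre
Not all that is in view belongs to the job. There is more than one size of the blade; the job needs the middle-sized.

How it is judged:
By the outcome, as a careful person would: the job done as asked, in the order asked, and still so for the second after the job is handed in, while the arm keeps its last pose, push and grip.
It also fails if it takes over 51 s, if anything falls off the work surface, if the arm or the gripper's body presses on something with over 40 N, if the wrist force passes 120 N, or if a joint passes its speed limit or range.

## Working session

There is one attempt and no reset: what is moved stays moved. The work goes in short steps, each a Python script; the robot and the scene stay as the last script left them, time stands still between calls to the robot, and variables do not carry over. Pictures are saved under pics/ and viewed, at most 10 in all, crops included, and the job is handed in when it is done.

```bash
mkdir -p pics; ls; cat > h.py <<'E'
import numpy as np, cv2
from rig import robot
def K(n):
    i=robot.camera_info(n); return i, 200/np.tan(np.radians(i['vfov']/2))
def cloud(n):
    i,f=K(n)
    if n=='wrist':
        T=np.eye(4);T[:3,:3]=robot.read_tcp_rot();T[:3,3]=robot.read_position();M=T@i['T_tool_cam']
    else: M=np.linalg.inv(i['view'])
    im,d=robot.grab_frame(n)
    v,u=np.mgrid[:400,:640]
    P=np.stack([(u-i['cx'])/f*d,(v-i['cy'])/f*d,d],-1)
    W=P@M[:3,:3].T+M[:3,3]; W[d==0]=np.nan
    return im,d,W,M
def save(n,im): cv2.imwrite('pics/'+n,cv2.cvtColor(im,cv2.COLOR_RGB2BGR))
E
python3 - <<'E'
from h import *
ims=[]
for n in('scene','side'):
    im,d,W,M=cloud(n);np.savez(n,im=im,d=d,W=W,M=M);save(n+'.png',im);ims.append(im)
    print(n,robot.camera_info(n))
print(robot.camera_info('wrist'),robot.read_t())
E
```

```text
pics
scene {'vfov': 54.77862981911571, 'cx': 322.2684234969931, 'cy': 198.86884897356612, 'view': array([[ 0.84193659, -0.53950944, -0.00850517, -0.38174779],
       [-0.24151056, -0.36270239, -0.90006646,  0.24754417],
       [ 0.48250951,  0.75985297, -0.43566964,  0.61048014],
       [ 0.        ,  0.        ,  0.        ,  1.        ]])}
side {'vfov': 56.890521463509444, 'cx': 322.2730386682515, 'cy': 200.64863980817057, 'view': array([[-0.04341997, -0.99897565, -0.01274219,  0.14135512],
       [-0.76663716,  0.04149427, -0.64073839,  0.48824877],
       [ 0.64061078, -0.01805221, -0.76765354,  0.5745393 ],
       [ 0.        ,  0.        ,  0.        ,  1.        ]])}
{'vfov': 63.64921979928053, 'cx': 313.778476259221, 'cy': 201.31445343397837, 'T_tool_cam': array([[-9.86100103e-04, -9.50392035e-01, -3.11053062e-01,
         8.50090862e-02],
       [ 9.99999389e-01, -1.09274514e-03,  1.68578229e-04,
        -2.85689744e-04],
       [-5.00117127e-04, -3.11052706e-01,  9.50392532e-01,
        -1.81694692e-01],
       [ 0.00000000e+00,  0.00000000e+00,  0.00000000e+00,
         1.00000000e+00]])} 0.1
```

View pics/scene.png

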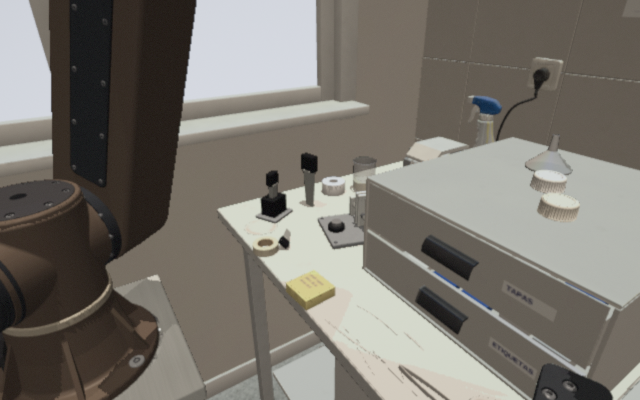

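View pics/side.png

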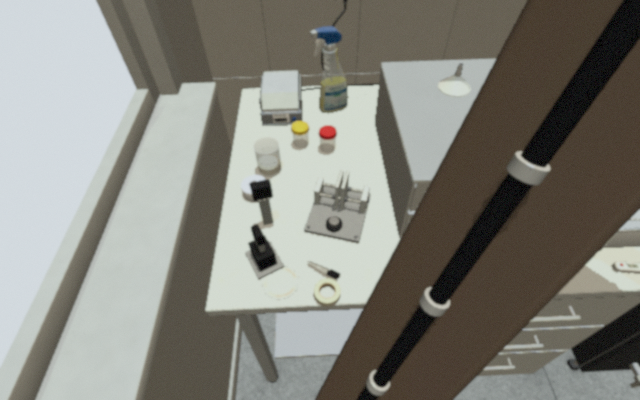

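The scene shows three black-handled blades: one upright in the holder (scene 273,195; side 262,245), a larger one standing by itself (scene 309,180; side 262,200), and a small one lying down (scene 285,241; side 323,270). The one in the holder fits: it is middle-sized and it is in the holder. The gauge is at scene (345,225), side (338,210), with its button at side (334,223). Next I'll confirm in a crop and measure.

```bash
python3 - <<'E'
from h import *
s=np.load('scene.npz');t=np.load('side.npz')
a=cv2.resize(s['im'][140:265,210:400],(790,520),interpolation=cv2.INTER_CUBIC)[:, :]
b=cv2.resize(t['im'][170:310,210:400],None,fx=2.1,fy=2.1,interpolation=cv2.INTER_CUBIC)
a=cv2.resize(s['im'][140:265,225:400],None,fx=2.28,fy=2.28,interpolation=cv2.INTER_CUBIC)
h=max(a.shape[0],b.shape[0]);c=np.zeros((h,a.shape[1]+b.shape[1],3),np.uint8);c[:a.shape[0],:a.shape[1]]=a;c[:b.shape[0],a.shape[1]:]=b
save('crop1.png',c);print(c.shape)
W=t['W'];
for n,(u,v) in dict(holderhandle=(257,232),block=(263,258),base=(250,266),big=(261,188),bigblade=(266,210),button=(334,223),g1=(308,231),g2=(360,237),g3=(368,205),tape=(327,280),label=(253,186),small=(333,273)).items(): print(n,W[v,u].round(3))
W=s['W']
for n,(u,v) in dict(hh=(272,179),big=(309,163),button=(336,226),note=(312,285)).items(): print('s',n,W[v,u].round(3))
E
```

```text
(294, 798, 3)
holderhandle [0.461 0.256 0.125]
block [0.44  0.252 0.056]
base [0.453 0.29  0.001]
big [0.566 0.251 0.145]
bigblade [0.571 0.252 0.06 ]
button [0.543 0.089 0.034]
g1 [0.54  0.153 0.009]
g2 [0.516 0.027 0.009]
g3 [ 0.621 -0.006  0.   ]
tape [0.398 0.114 0.021]
label [0.568 0.269 0.15 ]
small [0.412 0.1   0.026]
s hh [0.462 0.246 0.108]
s big [0.567 0.24  0.13 ]
s button [0.544 0.08  0.025]
s note [ 0.382 -0.075  0.022]
```

View pics/crop1.png

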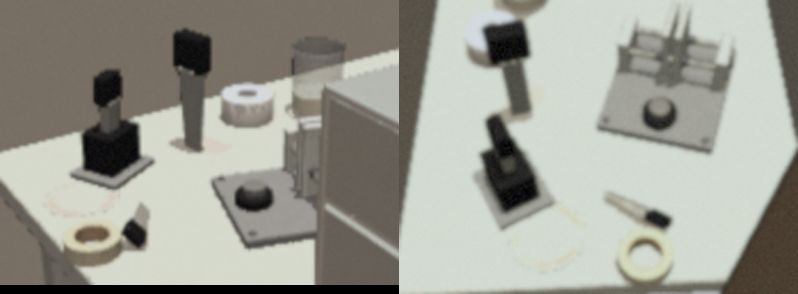

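The crop confirms it: the middle blade stands in the black holder, the big one stands free behind it, and the small one lies by the tape. I'll raise the arm clear of the cabinet and take a wrist view over the gauge.

```bash
cat >> h.py <<'E'
def Rz(deg):
    c,s=np.cos(np.radians(deg)),np.sin(np.radians(deg)); return np.array([[c,s,0],[s,-c,0],[0,0,-1.]])
E
python3 - <<'E'
from h import *
R=robot.read_tcp_rot();print(R.round(2))
p=robot.read_position()
robot.servo_line([p[0],p[1],.40],speed=.3);print(robot.read_t())
for y in(-11,169): print(y,robot.ik([.59,.08,.25],Rz(y)))
q=[(abs(robot.ik([.59,.08,.25],Rz(y))[5]),y) for y in(-11,169) if robot.ik([.59,.08,.25],Rz(y)) is not None]
y=min(q)[1]
robot.goto([.57,.08,.40],Rz(y));print(robot.read_t())
robot.servo_line([.57,.08,.25],speed=.3);print(robot.read_t(),robot.read_position(),robot.read_force())
im,d,W,M=cloud('wrist');np.savez('w1',im=im,d=d,W=W,M=M);save('w1.png',im)
E
```

```text
[[-0.93 -0.37 -0.  ]
 [-0.37  0.93  0.  ]
 [ 0.    0.   -1.  ]]
0.9083
-11 [ 26.51403103  11.58060651  -5.60931934   0.         -72.81007415
  52.48596897]
169 [  26.51403103   11.58060651   -5.60931934    0.          -72.81007415
 -127.51403103]
3.65
4.3 [0.57101701 0.07970002 0.2515017 ] [0.6412608  0.67684539 0.4145298 ]
```

View pics/w1.png

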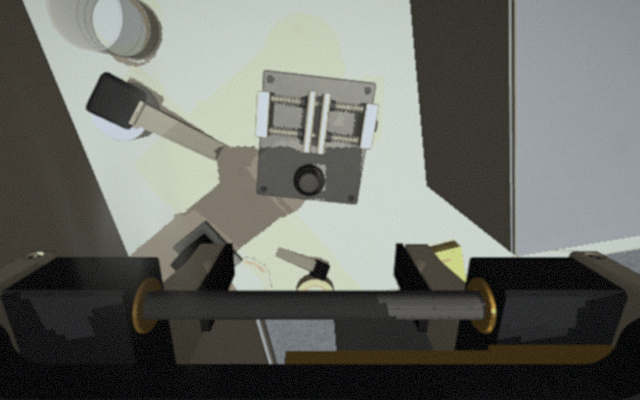

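The wrist view shows the button at (310,179), the plate tops around (309,124) and (323,124), the outer blocks at (262,114) and (370,126), and the holder at (205,243), partly behind the finger.

```bash
python3 - <<'E'
from h import *
z=np.load('w1.npz');W=z['W'];im=z['im'];d=z['d']
def hmask(lo,hi,box): 
    u0,u1,v0,v1=box;m=np.zeros(d.shape,bool);m[v0:v1,u0:u1]=True
    return m&(W[...,2]>lo)&(W[...,2]<hi)
# base plate
m=hmask(.006,.02,(240,400,60,215));r=cv2.minAreaRect(W[m][:,:2].astype(np.float32)*1000);print('base',r)
m=hmask(.055,.075,(240,400,60,215))
from scipy import ndimage as N
for nm,(lo,hi) in dict(blocks=(.057,.072),plates=(.085,.11),button=(.026,.045)).items():
    m=hmask(lo,hi,(240,400,60,215));l,n=N.label(m)
    for k in range(1,n+1):
        q=W[l==k]
        if len(q)>25: print(nm,len(q),q.mean(0).round(4),cv2.minAreaRect(q[:,:2].astype(np.float32)*1000))
# gap rows
for v in(105,120,135):
    print(v,[(u,round(W[v,u,2],3),int(im[v,u].mean())) for u in range(300,334)])
E
```

```text
base ((599.8931274414062, 75.7479019165039), (140.0595703125, 160.1337432861328), 72.5560302734375)
blocks 606 [0.6468 0.1233 0.0642] ((646.3748779296875, 124.00762176513672), (14.245453834533691, 50.03457260131836), 72.45755004882812)
blocks 593 [0.6113 0.0099 0.064 ] ((610.58447265625, 9.520963668823242), (14.3113374710083, 49.96018981933594), 72.88346099853516)
plates 478 [0.6314 0.0729 0.0995] ((630.5281982421875, 73.1573486328125), (7.977145195007324, 60.027061462402344), 72.63359069824219)
plates 474 [0.6271 0.059  0.0996] ((626.3572387695312, 59.1466178894043), (7.967013835906982, 59.57411575317383), 72.47647094726562)
button 52 [0.6441 0.1175 0.035 ] ((643.8206176757812, 117.51963806152344), (0.46517059206962585, 28.961082458496094), 72.92096710205078)
button 55 [0.6121 0.0163 0.0365] ((611.9713745117188, 16.354318618774414), (0.4832627475261688, 27.666627883911133), 72.67062377929688)
button 317 [0.5536 0.0902 0.0339] ((552.8472900390625, 90.22476959228516), (24.665189743041992, 24.60985565185547), 9.066546440124512)
105 [(300, np.float64(0.053), 59), (301, np.float64(0.049)
[... 2354 characters left out ...]
77), (311, np.float64(0.099), 155), (312, np.float64(0.05), 159), (313, np.float64(0.049), 164), (314, np.float64(0.05), 138), (315, np.float64(0.051), 105), (316, np.float64(0.05), 93), (317, np.float64(0.048), 84), (318, np.float64(0.096), 99), (319, np.float64(0.098), 139), (320, np.float64(0.101), 177), (321, np.float64(0.1), 203), (322, np.float64(0.1), 213), (323, np.float64(0.101), 209), (324, np.float64(0.1), 191), (325, np.float64(0.099), 161), (326, np.float64(0.051), 118), (327, np.float64(0.051), 87), (328, np.float64(0.052), 78), (329, np.float64(0.052), 77), (330, np.float64(0.052), 78), (331, np.float64(0.052), 85), (332, np.float64(0.048), 101), (333, np.float64(0.046), 107)]
```

Gauge yaw is −17.5° with its origin at (0.600, 0.0757). The gap is about 6.6 mm, with its middle at (0.6284, 0.0662). Next I press the button with the fingers shut.

```bash
python3 - <<'E'
from h import *
yaw=-17.5;R=Rz(yaw);gx=np.array([np.cos(np.radians(yaw)),np.sin(np.radians(yaw))])
b=np.array([.600,.0757])-.053*gx
robot.move_gripper(0.);print('t',robot.read_t())
robot.goto([*b,.10],R);print('t',robot.read_t())
robot.servo_line([*b,.040],speed=.1);f0=robot.read_force();print('t',robot.read_t(),f0,robot.read_position())
z=.040
while z>.018:
    z-=.001;robot.servo_line([*b,z],speed=.03);f=robot.read_force()-f0;p=robot.read_position()
    print(round(z,4),p[2].round(4),f.round(1))
    if f[2]>12: break
robot.dwell(.1);print('hold',robot.read_position(),(robot.read_force()-f0).round(1))
robot.servo_line([*b,.05],speed=.06);robot.servo_line([*b,.20],speed=.3);print('t',robot.read_t())
# holder yaw from side cloud
W=np.load('side.npz')['W'];m=np.zeros(W.shape[:2],bool);m[225:280,235:290]=True
q=W[m&(W[...,2]>.004)&(W[...,2]<.02)];print(cv2.minAreaRect(q[:,:2].astype(np.float32)*1000))
q=W[m&(W[...,2]>.05)&(W[...,2]<.06)];print(cv2.minAreaRect(q[:,:2].astype(np.float32)*1000))
q=W[m&(W[...,2]>.115)];print(q.mean(0),cv2.minAreaRect(q[:,:2].astype(np.float32)*1000))
E
```

```text
t 5.775
t 6.4333
t 7.1833 [0.59712464 0.45869115 0.7941909 ] [0.55010888 0.09183915 0.04071163]
0.039 0.0395 [-0.7 -0.7 -0.6]
0.038 0.038 [-0.2 -0.8 -0.8]
0.037 0.0369 [-1.  -0.4 -0.7]
0.036 0.0359 [-0.8 -0.2 -1.3]
0.035 0.0349 [-0.5  0.3 -1.6]
0.034 0.0339 [-0.2  0.4 -1.3]
0.033 0.0329 [ 0.  -0.6  0.2]
0.032 0.0319 [-0.6 -0.6 -1.4]
0.031 0.0309 [ 0.1 -1.  -0.8]
0.03 0.0299 [-0.  -0.4 -0.6]
0.029 0.0289 [-1.4 -1.3 -1.1]
0.028 0.0279 [-0.6 -0.  -0. ]
0.027 0.0269 [ 0.2 -0.5 -1.1]
0.026 0.0259 [-0.2 -0.  -1.1]
0.025 0.0249 [-0.8 -0.1  0.1]
0.024 0.0239 [ 0.7  0.2 -1. ]
0.023 0.0229 [ 0.2 -1.5 -0.1]
0.022 0.0219 [-1.4 -0.9 -1. ]
0.021 0.0209 [-1.7 -0.3 -0.6]
0.02 0.0199 [-0.2 -0.9 -0.8]
0.019 0.0189 [-0.8 -1.1  0.2]
0.018 0.0179 [-1.2  0.2 -1.1]
hold [0.54947296 0.09163915 0.01800994] [ 0.1 -0.7 -2.1]
t 14.1167
((475.7377624511719, 261.7420959472656), (138.6753692626953, 66.14305877685547), 27.283855438232422)
((467.3401184082031, 257.3069763183594), (58.657169342041016, 42.14313507080078), 27.078258514404297)
[0.46425301 0.25668044 0.12207124] ((466.4669189453125, 257.1827697753906), (34.36554718017578, 17.995500564575195), 28.22136688232422)
```

No contact force, so something is off. I'll check the grip width and take a look.

```bash
python3 - <<'E'
from h import *
print(robot.read_grip_width(),robot.read_finger_force(),robot.read_force(),robot.read_position(),robot.read_t())
im,d,W,M=cloud('wrist');np.savez('w2',im=im,d=d,W=W,M=M);save('w2.png',im)
from scipy import ndimage as N
m=np.zeros(d.shape,bool);m[:260,200:420]=True
l,n=N.label(m&(W[...,2]>.026)&(W[...,2]<.045))
for k in range(1,n+1):
    q=W[l==k]
    if len(q)>100: print(q.mean(0).round(4),cv2.minAreaRect(q[:,:2].astype(np.float32)*1000))
E
```

```text
0.0031642906193844605 0.0 [ 0.76602795 -1.11825221 -0.30982527] [0.54921921 0.09168372 0.20010632] 14.1167
[0.5533 0.0903 0.0339] ((552.4755859375, 90.46646118164062), (25.417049407958984, 24.974102020263672), 18.124053955078125)
```

View pics/w2.png

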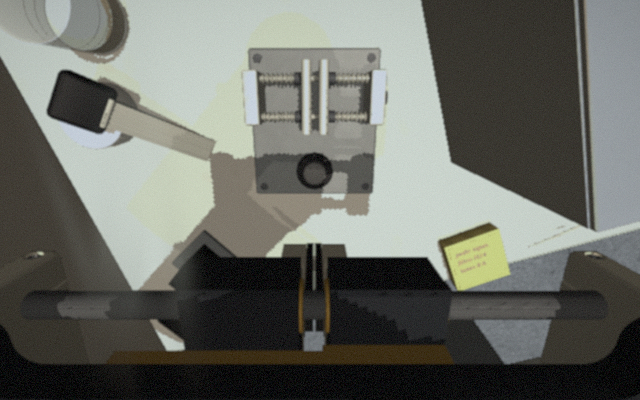

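```bash
python3 - <<'E'
from h import *
z=np.load('w2.npz');W=z['W'];d=z['d']
for v in range(236,300,4): print(v,[ (W[v,u].round(3).tolist(),round(float(d[v,u]),3)) for u in(309,320)])
m=np.isfinite(W[...,2])&(d<.5);m[:,400:]=0;m[:,:200]=0
q=W[(abs(W[...,2])<.008)];print('bench z',np.median(q[:,2]))
print(robot.read_qpos())
E
```

```text
236 [([0.469, 0.124, 0.002], 0.414), ([0.464, 0.11, 0.0], 0.416)]
240 [([0.463, 0.126, 0.001], 0.417), ([0.459, 0.112, 0.001], 0.417)]
244 [([0.559, 0.091, 0.225], 0.173), ([0.557, 0.085, 0.225], 0.172)]
248 [([0.559, 0.091, 0.229], 0.168), ([0.557, 0.086, 0.23], 0.168)]
252 [([0.558, 0.091, 0.233], 0.165), ([0.558, 0.085, 0.235], 0.163)]
256 [([0.559, 0.091, 0.239], 0.159), ([0.558, 0.085, 0.24], 0.158)]
260 [([0.559, 0.091, 0.243], 0.155), ([0.557, 0.086, 0.242], 0.156)]
264 [([0.559, 0.091, 0.247], 0.151), ([0.557, 0.086, 0.247], 0.151)]
268 [([0.559, 0.09, 0.251], 0.147), ([0.557, 0.086, 0.25], 0.149)]
272 [([0.558, 0.091, 0.253], 0.145), ([0.557, 0.086, 0.254], 0.145)]
276 [([0.559, 0.09, 0.258], 0.14), ([0.557, 0.086, 0.257], 0.142)]
280 [([0.559, 0.09, 0.261], 0.138), ([0.558, 0.086, 0.261], 0.138)]
284 [([0.559, 0.09, 0.264], 0.135), ([0.558, 0.086, 0.264], 0.135)]
288 [([0.559, 0.09, 0.267], 0.132), ([0.557, 0.086, 0.267], 0.133)]
292 [([0.58, 0.083, 0.304], 0.091), ([0.579, 0.08, 0.303], 0.092)]
296 [([0.58, 0.083, 0.305], 0.089), ([0.579, 0.08, 0.305], 0.09)]
bench z 0.0002973078752704361
[ 2.96102181e+01  9.63589360e+00 -1.47674927e+01 -3.03672849e-02
 -6.56768878e+01  4.28913226e+01]
```

The depth image puts the shut fingertips about 22 mm above the reported TCP: z ≈ 0.222 when it reads 0.200. So the earlier press stopped about 6 mm above the button. I'll press again with that offset, guided by force.

```bash
python3 - <<'E'
from h import *
R=Rz(-17.5);gx=np.array([np.cos(np.radians(-17.5)),np.sin(np.radians(-17.5))])
b=np.array([.600,.0757])-.053*gx
robot.servo_line([*b,.03],speed=.25);robot.servo_line([*b,.014],speed=.05)
f0=np.mean([robot.read_force() for _ in range(5)],0);print(robot.read_t(),f0)
z=.014
while z>-.004:
    z-=.0012;robot.servo_line([*b,z],speed=.03);f=np.mean([robot.read_force() for _ in range(3)],0)-f0
    print(round(z,4),robot.read_position()[2].round(4),f.round(1))
    if f[2]>10: break
robot.dwell(.15);print('hold',robot.read_position(),(robot.read_force()-f0).round(1),robot.read_t())
E
```

```text
15.4667 [ 0.00189397 -1.17513103 -0.14756581]
0.0128 0.0129 [0.9 0.5 0.4]
0.0116 0.0115 [0.1 1.7 0.5]
0.0104 0.0105 [-0.5  1.2  2. ]
0.0092 0.0093 [-0.9  0.6  2.5]
0.008 0.0081 [0.  1.5 3.2]
0.0068 0.0068 [0.1 0.9 3.5]
0.0056 0.0057 [0.3 0.8 4.6]
0.0044 0.0051 [-3.4  0.7 12.1]
hold [0.54965398 0.09171869 0.00510123] [-1.8  0.7 10.7] 17.6167
```

The button is fully down: contact at 0.0112, stop at 0.0052. That makes the tip offset 22.8 mm. I'll release it and then look at the blade from above.

```bash
python3 - <<'E'
from h import *
p=robot.read_position()
robot.servo_line([p[0],p[1],.03],speed=.08);robot.servo_line([p[0],p[1],.20],speed=.35)
robot.move_gripper(.5);print(robot.read_t())
robot.goto([.466,.257,.205],Rz(28));robot.dwell(.1);print(robot.read_t(),robot.read_position())
im,d,W,M=cloud('wrist');np.savez('w3',im=im,d=d,W=W,M=M);save('w3.png',im)
v=M[:3,3]
m=np.zeros(d.shape,bool);m[100:300,230:400]=True
for lo,hi in((.116,.13),(.05,.06),(.005,.011)):
    q=W[m&(W[...,2]>lo)&(W[...,2]<hi)]
    if len(q): print(len(q),q.mean(0).round(4),cv2.minAreaRect(q[:,:2].astype(np.float32)*1000))
E
```

```text
19.6083
20.475 [0.46630733 0.25640175 0.2049596 ]
804 [0.4699 0.2592 0.1228] ((469.0923156738281, 258.5234069824219), (34.963565826416016, 17.39034652709961), 27.337974548339844)
1371 [0.4733 0.2622 0.0554] ((467.84185791015625, 258.9639587402344), (56.916019439697266, 41.81937789916992), 27.883071899414062)
1616 [0.4749 0.253  0.0083] ((438.14862060546875, 211.57643127441406), (212.1890869140625, 94.76172637939453), 57.96425247192383)
```

View pics/w3.png

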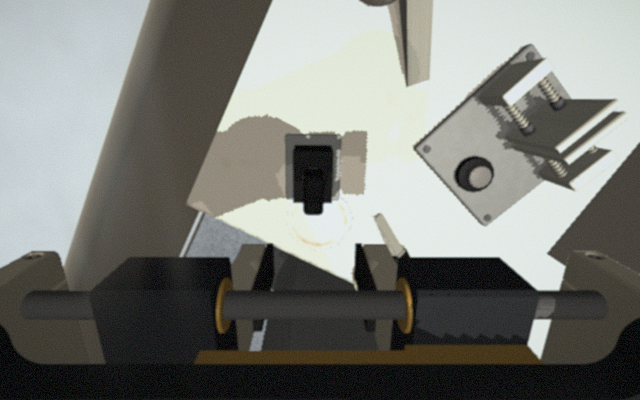

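The view shows the handle centred at (314,190), giving (0.4688, 0.2585) and yaw 27.7°. The window sill is at the left, so I'll check its clearance before descending, then grasp.

```bash
python3 - <<'E'
from h import *
W=np.load('w3.npz')['W'];d=np.load('w3.npz')['d']
a=np.radians(27.7);c=np.array([.4688,.2585]);gx=np.array([np.cos(a),np.sin(a)]);gy=np.array([gx[1],-gx[0]])
q=W[240>0][:240].reshape(-1,3);q=q[np.isfinite(q[:,2])&(q[:,2]>.11)]
X=(q[:,:2]-c)@gx;Y=(q[:,:2]-c)@gy
o=(abs(Y)<.12)&(abs(X)<.13)&~((abs(X)<.025)&(abs(Y)<.016));print('obst',o.sum(),q[o][:5]);
s=np.load('side.npz')['W'].reshape(-1,3);s=s[(s[:,0]>.35)&(s[:,0]<.6)&(s[:,2]>.1)&(s[:,1]>.28)];print('sill',len(s),s[:,1].min() if len(s) else 0,np.median(s,0) if len(s) else 0)
X=(s[:,:2]-c)@gx;Y=(s[:,:2]-c)@gy;o=(abs(Y)<.13)&(abs(X)<.13)&(s[:,2]<1);print('sill in footprint',o.sum(),s[o][:4].round(3))
E
```

```text
obst 88151 [[0.52123511 0.42086291 0.22103792]
 [0.521546   0.41981259 0.22190407]
 [0.52162228 0.42028049 0.22075573]
 [0.52198261 0.41889693 0.22207135]
 [0.52212011 0.41897242 0.22144163]]
sill 28368 0.37709944638457527 [0.47164346 0.53584369 0.32292016]
sill in footprint 1056 [[0.548 0.387 0.222]
 [0.549 0.384 0.221]
 [0.55  0.382 0.22 ]
 [0.549 0.38  0.22 ]]
```

```bash
python3 - <<'E'
from h import *
a=np.radians(27.7);c=np.array([.4688,.2585]);gx=np.array([np.cos(a),np.sin(a)]);gy=np.array([gx[1],-gx[0]])
for n,mk in(('side',None),('w3',240),('w2',240),('w1',240)):
    W=np.load(n+'.npz')['W'][:mk].reshape(-1,3);W=W[(W[:,2]>.13)&(W[:,2]<.45)&(W[:,1]>.3)]
    X=(W[:,:2]-c)@gx;Y=-(W[:,:2]-c)@gy
    for lo,hi in((-.09,-.045),(-.045,0),(0,.045),(.045,.09),(.09,.13)):
        o=(X>lo)&(X<hi)&(abs(Y)<.3)
        if o.sum(): k=np.argsort(Y[o])[o.sum()//200]; print(n,lo,hi,o.sum(),'Ymin',Y[o][k].round(3),W[o][k].round(3))
E
```

```text
side -0.09 -0.045 2254 Ymin 0.161 [0.351 0.378 0.197]
side -0.045 0 2779 Ymin 0.138 [0.401 0.378 0.201]
side 0 0.045 4016 Ymin 0.115 [0.452 0.38  0.218]
side 0.045 0.09 5566 Ymin 0.094 [0.5   0.381 0.221]
side 0.09 0.13 4393 Ymin 0.072 [0.544 0.379 0.199]
w3 -0.045 0 77 Ymin 0.137 [0.404 0.38  0.203]
w3 0 0.045 7756 Ymin 0.114 [0.454 0.38  0.207]
w3 0.045 0.09 12322 Ymin 0.09 [0.506 0.38  0.206]
w3 0.09 0.13 12741 Ymin 0.071 [0.546 0.38  0.212]
```

The sill edge at y=0.38 leaves about 18 mm beside the gripper body, which is enough. Grasping and lifting now.

```bash
python3 - <<'E'
from h import *
c=[.4688,.2585];R=Rz(27.7)
robot.servo_line([*c,.19],R,speed=.1);robot.servo_line([*c,.064],speed=.12);robot.dwell(.1)
print(robot.read_t(),robot.read_position(),robot.read_force())
robot.move_gripper(0.);print(robot.read_t(),'w',robot.read_grip_width()*88,robot.read_finger_force(),robot.read_force())
p=robot.read_position()
robot.servo_line([p[0],p[1],.08],speed=.05);print(robot.read_force())
robot.servo_line([p[0],p[1],.235],speed=.2);print(robot.read_t(),'w',robot.read_grip_width()*88,robot.read_finger_force(),robot.read_force())
robot.goto([.6284,.0662,.225],Rz(-17.5));robot.dwell(.2)
print(robot.read_t(),robot.read_position(),np.mean([robot.read_force() for _ in range(8)],0))
im,d,W,M=cloud('wrist');np.savez('w4',im=im,d=d,W=W,M=M)
save('w4.png',np.vstack([cv2.resize(im[60:310,214:414],(480,600),interpolation=cv2.INTER_CUBIC)]))
E
```

```text
22.125 [0.46919306 0.25892428 0.06477615] [ 0.1294235   0.28220008 -0.72634707]
22.6667 w 19.1452253756466 29.994630217552185 [-0.04937489 -0.44004302  1.68259942]
[-0.09919329 -0.82086518 -1.05829773]
24.0583 w 19.39885791811386 29.99380052089691 [-0.50964335 -0.68585632 -1.09101469]
25.2417 [0.62807893 0.0673067  0.22521808] [ 0.11875434 -0.21910282 -0.76745974]
```

View pics/w4.png

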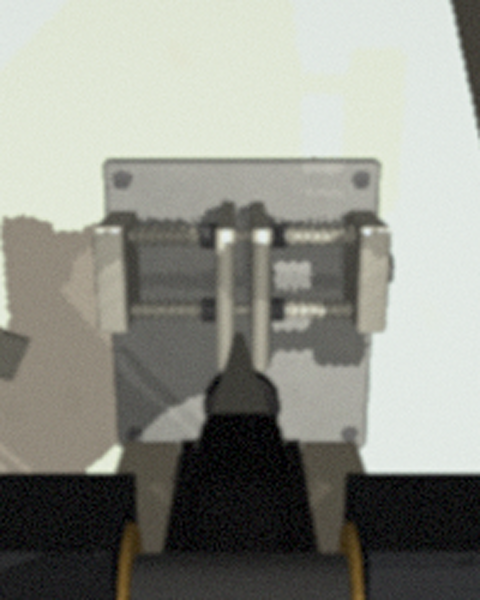

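The crop shows the blade held upright in the fingers, edge-on, with its tip at crop (239,335), just in front of the gap between plates at (226,300) and (261,300). Next I measure the blade axis against the gap in the gauge frame.

```bash
cat > meas.py <<'E'
from h import *
from scipy import ndimage as N
a=np.radians(-17.5);gx=np.array([np.cos(a),np.sin(a)]);gy=np.array([-gx[1],gx[0]]);o=np.array([.600,.0757])
def meas(n,tip):
    z=np.load(n);W=z['W'].copy();W[...,:2]-=o;G=np.stack([W[...,:2]@gx,W[...,:2]@gy,W[...,2]],-1)
    m=(G[...,2]>.085)&(G[...,2]<.108)&(abs(G[...,1])<.03)&(G[...,0]>.0)&(G[...,0]<.065)
    for s in np.arange(.01,.06,.01):
        k=m&(abs(G[...,0]-s)<.005); y=G[k][:,1]
        l,r=y[y>0.0],y[y<=0.0]
        print('x',round(s,3),'left',np.percentile(l,[2,98]).round(4) if len(l) else 0,'right',np.percentile(r,[2,98]).round(4) if len(r) else 0)
    mb=(abs(G[...,1])<.02)&(G[...,0]>.0)&(G[...,0]<.06)&(G[...,2]>tip-.004)
    for h in np.arange(tip,tip+.075,.008):
        k=mb&(abs(G[...,2]-h)<.004);q=G[k]
        if len(q): print('blade z',round(h,3),len(q),'y',np.percentile(q[:,1],[3,50,97]).round(4),'x',np.median(q[:,0]).round(4))
E
python3 - <<'E'
from meas import *
meas('w4.npz',.169)
p=robot.read_position();q=p[:2]-o;print('tcp gauge',q@gx,q@gy,p[2]);R=robot.read_tcp_rot();print(R.round(4))
E
```

```text
x 0.01 left [0.0042 0.0103] right [-0.011  -0.0039]
x 0.02 left [0.0032 0.0102] right [-0.0109 -0.0038]
x 0.03 left [0.0031 0.0101] right [-0.0118 -0.0038]
x 0.04 left [0.0031 0.01  ] right [-0.0117 -0.0047]
x 0.05 left [0.0031 0.0099] right [-0.0115 -0.0046]
blade z 0.169 4 y [0.0002 0.0013 0.0024] x 0.0389
blade z 0.177 20 y [-0.0006  0.0009  0.0027] x 0.0388
blade z 0.185 26 y [-0.0015  0.0012  0.0037] x 0.0388
blade z 0.193 41 y [-0.0025  0.0008  0.0041] x 0.0388
blade z 0.201 45 y [-0.003   0.0008  0.0048] x 0.0389
blade z 0.209 62 y [-0.0038  0.0008  0.0053] x 0.0389
blade z 0.217 83 y [-0.0044  0.0007  0.0057] x 0.0389
blade z 0.225 97 y [-0.0053  0.0001  0.0062] x 0.0389
blade z 0.233 79 y [-0.0058  0.0007  0.0069] x 0.039
tcp gauge 0.029364724583765593 0.00040829862174965315 0.2253249563808757
[[ 9.543e-01 -2.989e-01  4.000e-04]
 [-2.989e-01 -9.543e-01  2.000e-04]
 [ 4.000e-04 -4.000e-04 -1.000e+00]]
```

The gap middle is at gauge y ≈ −0.65 mm and the blade axis is at ≈ +1.0 mm. I'll shift by −1.7 mm with position feedback, lower to just above the lips and re-measure.

```bash
cat >> meas.py <<'E'
def G():
    p=robot.read_position();q=p[:2]-o;return np.array([q@gx,q@gy,p[2]])
def world(g): return np.array([*(o+g[0]*gx+g[1]*gy),g[2]])
E
python3 - <<'E'
from meas import *
t=np.array([.0300,-.0013,.166])
robot.servo_line(world(t),Rz(-17.5),speed=.12);robot.dwell(.1);e=t-G();print(e)
robot.servo_line(world(t+e),speed=.02);robot.dwell(.2);print(t-G(),robot.read_t())
im,d,W,M=cloud('wrist');np.savez('w5',im=im,d=d,W=W,M=M);meas('w5.npz',.112)
ims=cv2.resize(im[90:250,254:374],(600,800))[:600];save('w5.png',cv2.resize(im[110:260,254:374],(480,600),interpolation=cv2.INTER_CUBIC))
E
```

```text
[-0.00063791 -0.00045401 -0.00119592]
[0.0005763  0.00045512 0.00105849] 26.4833
x 0.01 left [0.007  0.0105] right [-0.0112 -0.0095]
x 0.02 left [0.0044 0.0103] right [-0.0111 -0.007 ]
x 0.03 left [0.0028 0.0102] right [-0.0119 -0.0045]
x 0.04 left [0.0028 0.01  ] right [-0.0118 -0.0045]
x 0.05 left [0.0027 0.0107] right [-0.0117 -0.0045]
blade z 0.112 12 y [-0.0029 -0.0013  0.0002] x 0.0389
blade z 0.12 22 y [-0.0036 -0.0014  0.0009] x 0.039
blade z 0.128 30 y [-0.0042 -0.001   0.0015] x 0.0389
blade z 0.136 41 y [-0.0049 -0.0014  0.002 ] x 0.0391
blade z 0.144 58 y [-0.0055 -0.0014  0.0026] x 0.039
blade z 0.152 66 y [-0.0061 -0.0015  0.0031] x 0.039
blade z 0.16 91 y [-0.0071 -0.0015  0.0037] x 0.039
blade z 0.168 109 y [-0.0079 -0.0021  0.0044] x 0.039
blade z 0.176 27 y [-0.0076 -0.001   0.0049] x 0.0391
blade z 0.184 1 y [-0.0146 -0.0146 -0.0146] x 0.0384
```

View pics/w5.png

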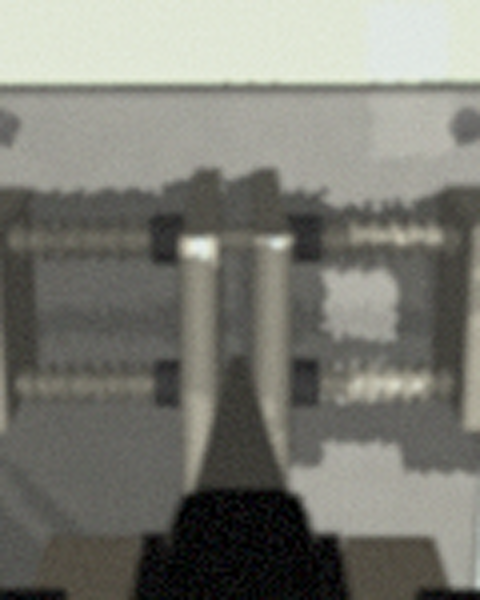

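The crop shows the tip at (238,355), centred between the inner plate edges (218 and 257) to within about 0.4 mm, so I nudge +0.4 mm. Then I insert in steps, reading vertical push and lateral balance.

```bash
cat >> meas.py <<'E'
def F(n=10):
    r=[]
    for _ in range(n): r.append(robot.read_force());robot.dwell(.012)
    f=np.mean(r,0);return np.array([f[:2]@gx,f[:2]@gy,f[2]])
E
python3 - <<'E'
from meas import *
t=np.array([.0300,-.0013,.164])
robot.servo_line(world(t),speed=.02);robot.dwell(.15);f0=F(20);np.save('f0',f0);print('f0',f0.round(2),robot.read_t())
t[2]=.142;robot.servo_line(world(t),speed=.05)
while t[2]>.116:
    t[2]-=.002;robot.servo_line(world(t),speed=.04);robot.dwell(.05);f=F(8)-f0
    print(t.round(4),G().round(4),f.round(2),round(robot.read_t(),1))
    if f[2]>5 or abs(f[1])>3: break
np.save('t',t)
E
```

```text
f0 [-0.12 -0.01 -1.22] 27.1
[ 0.03   -0.0013  0.14  ] [ 0.0301 -0.0013  0.1402] [ 0.23 -0.15  0.41] 28.1
[ 0.03   -0.0013  0.138 ] [ 0.03   -0.0013  0.138 ] [0.17 0.06 0.04] 28.4
[ 0.03   -0.0013  0.136 ] [ 0.03   -0.0013  0.136 ] [ 0.13 -0.2   0.08] 28.8
[ 0.03   -0.0013  0.134 ] [ 0.03   -0.0013  0.134 ] [0.4  0.17 0.21] 29.2
[ 0.03   -0.0013  0.132 ] [ 0.03   -0.0013  0.132 ] [-0.12 -0.02  0.15] 29.5
[ 0.03   -0.0013  0.13  ] [ 0.0299 -0.0013  0.1299] [ 0.54  0.13 -0.8 ] 29.9
[ 0.03   -0.0013  0.128 ] [ 0.0301 -0.0013  0.1281] [0.3  0.1  1.11] 30.3
[ 0.03   -0.0013  0.126 ] [ 0.0301 -0.0012  0.1261] [0.66 0.41 2.62] 30.6
[ 0.03   -0.0013  0.124 ] [ 0.0301 -0.0013  0.124 ] [0.59 0.16 3.19] 31.0
[ 0.03   -0.0013  0.122 ] [ 0.03   -0.0012  0.1219] [0.79 0.63 3.41] 31.4
[ 0.03   -0.0013  0.12  ] [ 0.03   -0.0013  0.12  ] [0.66 0.25 4.12] 31.7
[ 0.03   -0.0013  0.118 ] [ 0.0301 -0.0013  0.1181] [0.56 0.32 5.06] 32.1
```

Both plates touch at TCP ≈ 0.126 with about 3 N of push, and the lateral force is nearly balanced. I'll continue to about 8 N.

```bash
python3 - <<'E'
from meas import *
t=np.load('t.npy');f0=np.load('f0.npy')
while t[2]>.109:
    t[2]-=.0015;robot.servo_line(world(t),speed=.04);robot.dwell(.08);f=F(10)-f0
    print(t.round(4),f.round(2),round(robot.read_t(),1))
    if f[2]>7.3: break
np.save('t',t);robot.dwell(.3);print('hold',(F(15)-f0).round(2),G().round(4),robot.read_grip_width()*88,robot.read_finger_force(),robot.read_t())
im,d,W,M=cloud('wrist');np.savez('w6',im=im,d=d,W=W,M=M);meas('w6.npz',.112)
save('w6.png',cv2.resize(im[110:260,254:374],(480,600),interpolation=cv2.INTER_CUBIC))
E
```

```text
[ 0.03   -0.0013  0.1165] [0.49 0.37 6.32] 32.5
[ 0.03   -0.0013  0.115 ] [0.77 0.76 6.54] 32.9
[ 0.03   -0.0013  0.1135] [0.53 0.4  7.  ] 33.3
[ 0.03   -0.0013  0.112 ] [0.29 0.4  7.34] 33.8
hold [0.58 0.56 7.51] [ 0.0303 -0.0012  0.1124] 19.342555088187012 29.995227456092834 34.1833
x 0.01 left 0 right 0
x 0.02 left [0.0104 0.0111] right [-0.0128 -0.0127]
x 0.03 left [0.0063 0.0118] right [-0.0128 -0.008 ]
x 0.04 left [0.0004 0.0115] right [-0.0132 -0.0002]
x 0.05 left [0.0042 0.0113] right [-0.0131 -0.0054]
blade z 0.112 107 y [-0.0065 -0.0003  0.0046] x 0.0399
blade z 0.12 73 y [-0.0074 -0.0015  0.0053] x 0.0399
blade z 0.136 68 y [-0.0143  0.0047  0.0179] x 0.0399
blade z 0.144 498 y [-0.019  -0.0006  0.0187] x 0.0415
blade z 0.152 654 y [-0.0186  0.0013  0.0188] x 0.0414
blade z 0.16 647 y [-0.0191 -0.0002  0.0178] x 0.0413
blade z 0.168 1838 y [-0.0173 -0.0016  0.0149] x 0.041
blade z 0.176 739 y [-0.018  -0.0011  0.0153] x 0.0401
blade z 0.184 382 y [-0.0168  0.0082  0.0139] x 0.0248
```

View pics/w6.png

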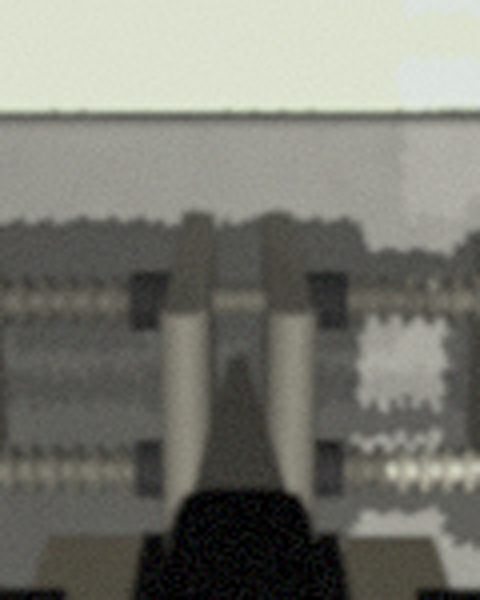

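The blade is upright between the plates. Each plate has moved out about 1.2 mm (outer faces from +10.1 to +11.4 mm and from −11.8 to −13.1 mm). The push is 7.5 N and balanced, and the grip is steady. Handing in.

```bash
python3 -c "
from rig import robot
print(robot.job_done(),robot.read_t())"
```

```text
the job is handed in; nothing more can be done
the job is handed in; nothing more can be done
```

The job is handed in: I pressed the button fully and let it up, and the middle-sized blade is held upright and snug between the plates, each pushed back about 1.2 mm at 7.5 N, with the clock at about 34 s of the 51 s allowed.

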